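# Ready a weighed sauce portion: cup on the scale, bottle tipped over it

### The arm

A 7-joint arm with a two-finger parallel gripper is mounted at the origin on a cart in front of the work surface, level with it; the furniture and walls round the work are solid. World frame = base frame: x ahead of the robot, y to its left, z up, the work surface at z = 0. Lengths are in m, angles in rad, forces in N, time in s.
With the tool pointing down it reaches from about 0.4 to 0.85 m from the base axis. Payload 4.5 kg.
Tool frame: the origin (TCP) lies at the very end of the fingers, on their centre line; the grasp point (between the pads) lies 19 mm behind it; z points along the fingers, y is the line along which they close (so a half turn about z gives the same grasp; the last joint's range is limited). The gripper opens to 88 mm and grips with 3 to 60 N. Pads are 18 mm wide; open, the fingers measure 123 mm over their backs; the gripper's body (75 mm by 187 mm) begins 45 mm behind the grasp point.
Start: joints at [-1.108, 0.689, -0.195, 1.565, 0.157, 0.902, -0.215], TCP at [0.26, 0.568, 0.239] pointing down, gripper open.
Joint ranges: [-3.01, 3.01], [-0.46, 2.08], [-1.47, 1.51], [0.13, 2.56], [-1, 4.14], [0.04, 2.09], [-2.66, 2.66]. Speed limits (rad/s): [2.57, 2.57, 3.14, 3.14, 3.14, 3.14, 3.14].

### API

Orientations are given as a 3x3 rotation matrix whose columns are the frame's x, y, z axes.
In Python, from rig import r gives the robot as it stands.
- The arm moves only by the tool apply_moves, never from a script. Its argument "moves" is one flat list of numbers, 5 for each row, row after row: the shift along the tool's x, y, z in units of 0.2 m (1.0 is 0.2 m), then the turn about the tool's z in units of 120 degrees (1.0 is 120 degrees), then the closure, from 0 (fully open) to 1 (shut). A call has 1 to 12 rows; each row is the pose to reach, as a shift and turn from the pose commanded when the call began, along the tool's axes at that moment; what a row does not reach only later rows make up. A row lasts 1/12 s, in which the tool goes at most 41.7 mm and 7.16 degrees, less where a joint would pass 70% of its speed; a pose out of reach is approached as far as the arm can. A call with a number of a shift or a turn outside -1 to 1 is refused whole. A call with a gripper value outside its range is refused whole. The fingers move at their own pace and stop on an object; "grip_force" is the grip in N (left out, the last holds). Time passes only in rows, so rows that repeat a pose let the fingers close. It gives the time, the measured TCP pose, the force, the opening and the grip force at its end, in the units of the state.
- r.get_state(): the state, without advancing time (a new reading comes with each control period).
- r.grab_frame(name): name is "scene" or "side" or "wrist"; returns a dict with "img" (420x560x3 uint8, red, green, blue), "z_map" (420x560 float32, m along the optical axis (not along the pixel's ray), 0 where there is no reading), "K" (3x3 intrinsics, pixels), "dist" ([k1, k2, p1, p2, k3] as OpenCV has them; the pictures are not rectified), "R" (3x3) and "t" (3): a world point X has camera coordinates R X + t; the wrist camera has in their place "mount" (4x4, takes a point from camera to tool coordinates, whose origin is the TCP and whose axes are the flange's). Camera axes: x right, y down, z forward; pixel columns grow to the right and rows downward; lengths in m; the calibration is good to about 2 mm. A picture is of the moment at which its call begins: read the wrist's pose just before it.
- r.job_done(): hands the job in; it is judged then, once.
The state is a dict: "clock": time; "q": joint angles; "qd": joint speeds; "tau": joint torques, N m; "tool_pos": TCP position; "eef_rot": TCP orientation; "wrist_force": force on the tool from outside, world axes, zero at the start; "torque": the same for the moment, N m; "gripper_width": opening from 0.0 (shut) to 1.0 (fully open); "finger_force": force on a finger pad.
Only numpy, scipy, OpenCV 4.12 (cv2) and the standard library are available. Lean on these libraries where they do the work, as an engineer would, in place of code of your own. Each camera call takes 0.05 s, during which the arm holds its last target. There are 200 camera calls.

### The job

Get ready to weigh out a portion of mustard: set the loose steel sauce cup upright in the middle of the portion scale's round platter and let go of it. Then draw the yellow mustard bottle out of its sleeve in the slanted rack and turn it nozzle down, slanting at about 45 degrees or steeper, with the nozzle tip over the middle of the cup and about 3 cm above its rim, touching nothing. Finish while still holding the bottle there, steady; leave the red bottle, the salt shaker and the red timer in front of the microwave where they stand.

Things in the scene. Friction and masses are not known exactly. Their poses are not given: they have to be found in the camera images.
- sauce_cup: small open steel sauce cup, loose, 40 mm high, 61 mm across the rim tapering to 53 mm at 3 mm height and a 47 mm foot, wall 2 mm, about 0.07 kg; starts upright on the worktop right of the scale. Origin: centre of its underside, z up through the mouth. It can be taken across the outside from above
- cup_rim (a point): centre of the cup's mouth, level with its rim (40 mm above the cup's origin)
- portion_scale: white digital portion scale, fixed, 150 mm (x) by 112 mm (y), body top 40 mm above the worktop, dark display at its -x end; the steel platter stands on a neck above it. Origin on the worktop, 12 mm to -x of the platter's axis
- platter (a point): centre of the scale's round flat steel platter on its top face, 60 mm above the worktop; the platter is 82 mm across
- bottle_rack: slanted steel rack, fixed, with three round sleeves side by side, 65 mm apart along its y, sloping up 35 degrees toward the rack's -x side; each is 60 mm wide inside, 64 outside, 66 deep. Mustard and red bottle are in the two outer sleeves, either way round, 130 mm apart; the middle one is empty. Origin on the worktop under the rack
- sauce_mustard: yellow squeeze bottle, loose, about 0.25 kg: round body 56 mm thick up to 146 mm, then a cone cap and nozzle, 197 mm in all. Leans in its sleeve, lowest 66 mm inside, nozzle up. Origin: centre of its underside; z runs along the bottle to the nozzle. Grip the free body between 75 and 140 mm; draw it out along its own axis by more than 66 mm
- mustard_nozzle (a point): tip of the mustard bottle's nozzle, on its axis 197 mm from its underside
- sauce_chilli: red squeeze bottle, 57 mm in diameter, 190 mm long, loose in the other outer sleeve; stays there. Origin: centre of its underside, z along the bottle
- salt_shaker: salt shaker, clear with a grey top, 44 mm across, 90 mm high, loose; stays where it is. Origin: centre of its underside
- kitchen_timer: round red and white kitchen timer in front of the microwave, 56 mm across, 37 mm high, loose; stays where it is. Origin: centre of its underside
Things that resemble listed ones, but are neither listed nor needed, are in the scene too. Leave any pink look-alike of the sauce_cup alone.

How it is judged:
On the way, in this order (a step that is already met when the one before it is completed fails the run):
1. the sauce cup stands upright with its whole foot on the scale's platter, let go (horizontal distance between sauce_cup and platter below 0.015 m and distance between sauce_cup and platter below 0.017 m and angle between sauce_cup's own z axis and vertical below 0.1 rad and contact force between sauce_cup and portion_scale above 0.2 N and contact force between sauce_cup and the arm below 0.05 N and contact force between sauce_cup and the fingers below 0.05 N), for 0.2 s.
2. the mustard bottle, held in the fingers, is drawn clear of the rack (distance of sauce_mustard from where it was at the start of the episode above 0.08 m and contact force between sauce_mustard and the fingers above 1 N and contact force between sauce_mustard and bottle_rack below 0.05 N), for 0.1 s.
At the end, for the whole second after the job is handed in: Cup upright on the platter, centred within 15 mm. Bottle held still in the fingers, nozzle at least 35 degrees below level, tip within 18 mm sideways of the cup's centre and 8 to 60 mm above its rim, touching neither cup, scale nor rack. Red bottle, shaker, timer within 30 mm of their starts (horizontal distance between sauce_cup and platter below 0.015 m and distance between sauce_cup and platter below 0.017 m and angle between sauce_cup's own z axis and vertical below 0.1 rad and contact force between sauce_mustard and the fingers above 1 N and angle between sauce_mustard's own z axis and vertical above 2.18 rad and horizontal distance between mustard_nozzle and cup_rim below 0.018 m and z of mustard_nozzle in the frame of cup_rim between 0.008 and 0.06 m and contact force between sauce_mustard and sauce_cup below 0.05 N and contact force between sauce_mustard and portion_scale below 0.05 N and contact force between sauce_mustard and bottle_rack below 0.05 N and contact force between sauce_cup and the fingers below 0.05 N and contact force between sauce_cup and the arm below 0.05 N and linear speed of sauce_mustard below 0.02 m/s and angular speed of sauce_mustard below 0.15 rad/s and distance of each of sauce_chilli, salt_shaker, kitchen_timer from where it was at the start of the episode below 0.03 m); the arm keeps its last pose, push and grip.
It fails at once if the red bottle, the salt shaker or the timer is displaced by more than 30 mm (distance of any of sauce_chilli, salt_shaker, kitchen_timer from where it was at the start of the episode above 0.03 m).
It also fails if it takes over 64 s, if anything falls off the work surface, if the arm or the gripper's body presses on something with over 40 N, if the wrist force passes 120 N, or if a joint passes its speed limit or range.

## Working session

There is one attempt and no reset: what is moved stays moved. The work goes in short steps, Python scripts to look and compute and a tool call to move; the robot and the scene stay as the last step left them, time stands still between calls to the robot, and variables do not carry over. Pictures are saved under pics/ and viewed, at most 10 in all, crops included, and the job is handed in when it is done.

Besides the shell and the picture viewer there is one more tool, called after ">>>" by a JSON object that holds its "method" and its "body", one argument or row to a line. apply_moves: Moves the arm, as the interface text tells. Its arguments: {"type":"object","properties":{"moves":{"type":"array"},"grip_force":{"type":"number"}},"required":["moves"]}

```bash
ls; mkdir -p pics
python3 - <<'E'
from rig import r
import cv2,numpy as np,pickle
s=r.get_state();print(s)
F={n:r.grab_frame(n) for n in("scene","side","wrist")}
pickle.dump((s,F),open("f0.pkl","wb"))
for n in F:
    cv2.imwrite(f"pics/{n}0.png",F[n]["img"][...,::-1]); print(n,F[n]["K"],F[n]["dist"],F[n].get("R"),F[n].get("t"),F[n].get("mount"))
E
```

```text
pics
{'clock': 0.0, 'q': array([-1.10819793,  0.69001821, -0.19451789,  1.56630745,  0.15729763,
        0.90247389, -0.21511763]), 'qd': array([-5.85134587e-04,  5.32056915e-04, -7.91726774e-04, -6.45925651e-04,
        5.79427402e-05, -7.00715084e-04, -1.66368160e-03]), 'tau': array([-6.40791368e-04, -5.27580142e+01, -1.26677424e+00, -1.53427094e+01,
       -5.25935018e-02,  6.69177927e-03,  1.58212583e-04]), 'tool_pos': array([0.25964772, 0.56784222, 0.23789851]), 'eef_rot': array([[-9.09492579e-01,  4.15719658e-01, -6.44990282e-04],
       [ 4.15720141e-01,  9.09491003e-01, -1.69711332e-03],
       [-1.18910510e-04, -1.81164742e-03, -9.99998352e-01]]), 'wrist_force': array([-0.0741015 ,  0.52512355, -0.18430453]), 'torque': array([-0.04783228, -0.01460275,  0.01049192]), 'finger_force': 0.0, 'gripper_width': 1.005486666760978}
scene [[380.92044135   0.         279.95034412]
 [  0.         380.92044135 211.83063473]
 [  0.           0.           1.        ]] [-0.00338074  0.          0.          0.          0.        ] [[ 0.91198177 -0.40999323  0.01395732]
 [-0.30767944 -0.706108
[... 227 characters left out ...]
 ]] [-0.05126709  0.          0.          0.          0.        ] [[ 0.99753844 -0.0669013   0.02100676]
 [-0.02249896 -0.58910191 -0.80774546]
 [ 0.06641434  0.80528452 -0.58915701]] [-0.52568392  0.12468198  1.44850581] None
wrist [[365.08444919   0.         279.36659539]
 [  0.         365.08444919 209.69711922]
 [  0.           0.           1.        ]] [-0.01067143  0.          0.          0.          0.        ] None None [[ 3.63479301e-04 -9.54555180e-01 -2.98034019e-01  7.65419043e-02]
 [ 9.99999841e-01  2.18407121e-04  5.20066785e-04  8.38059454e-05]
 [-4.31339691e-04 -2.98034161e-01  9.54555107e-01 -1.45734995e-01]
 [ 0.00000000e+00  0.00000000e+00  0.00000000e+00  1.00000000e+00]]
```

View pics/scene0.png

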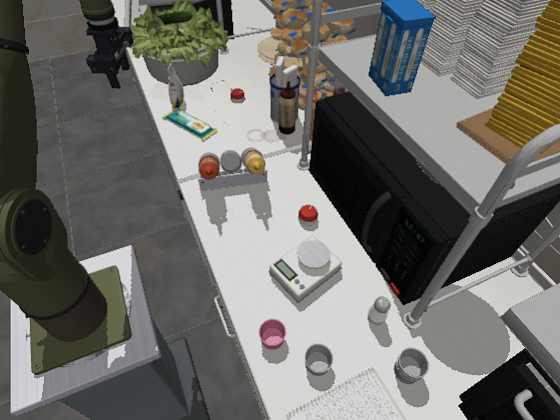

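View pics/side0.png

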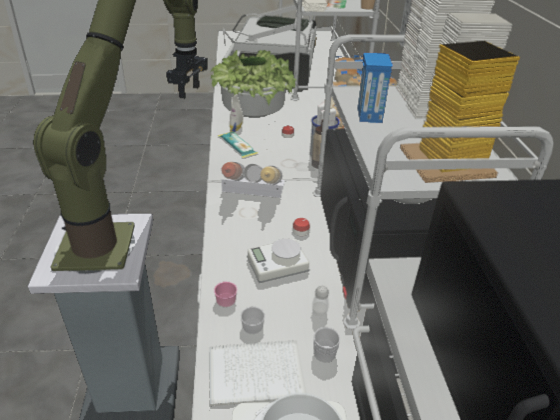

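Scene picture: the pink cup is at (272,333), grey cups are at (318,360) and (411,365), the scale platter at (313,252), and the timer at (308,213). The rack has red at (208,165) and mustard at (255,160), and the shaker is at (379,310). Side picture: the same cups are at (226,295), (252,321) and (326,346).

Candidates for the sauce cup are pink (272,333), which is excluded, grey (318,360) and grey (411,365). I'll separate the two grey ones by size.

```bash
cat > h.py <<'E'
import numpy as np,cv2,pickle
def cam(f,s=None):
    """camera->world R,t"""
    if "mount" in f and f.get("R") is None:
        M=f["mount"]; return s["eef_rot"]@M[:3,:3], s["eef_rot"]@M[:3,3]+s["tool_pos"]
    return f["R"].T, -f["R"].T@f["t"]
def rays(f,px,s=None):
    R,c=cam(f,s); n=cv2.undistortPoints(np.float64(px).reshape(-1,1,2),f["K"],f["dist"])[:,0]
    return c,np.c_[n,np.ones(len(n))]@R.T
def onplane(f,px,z,s=None):
    c,d=rays(f,px,s); return c+d*((z-c[2])/d[:,2])[:,None]
def cloud(f,s=None):
    h,w=f["z_map"].shape; u,v=np.meshgrid(np.arange(w),np.arange(h))
    c,d=rays(f,np.c_[u.ravel(),v.ravel()],s)
    P=c+d*f["z_map"].reshape(-1,1); P[f["z_map"].ravel()==0]=np.nan
    return P.reshape(h,w,3)
def twoview(a,b):
    """closest point of rays (c,d)"""
    A=np.zeros((3,3));y=np.zeros(3)
    for c,d in(a,b):
        d=d/np.linalg.norm(d);Q=np.eye(3)-np.outer(d,d);A+=Q;y+=Q@c
    X=np.linalg.solve(A,y)
    gap=[np.linalg.norm(np.cross(X-c,d/np.linalg.norm(d))) for c,d in(a,b)]
    return X,gap
E
python3 - <<'E'
from h import *
s,F=pickle.load(open("f0.pkl","rb"))
np.set_printoptions(precision=4,suppress=True)
pts={"scene":dict(pink=(272,333),c1=(318,360),c2=(411,365),plat=(313,252),timer=(308,213),red=(208,165),yel=(255,160),shak=(380,302)),
"side":dict(pink=(226,295),c1=(252,321),c2=(326,346),plat=(286,250),timer=(301,226),red=(232,171),yel=(270,174),shak=(321,292))}
for n in pts:
    P=cloud(F[n])
    for k,(u,v) in pts[n].items():
        Q=P[v-14:v+15,u-14:u+15].reshape(-1,3)
        print(n,k,P[v,u],"top z",np.nanpercentile(Q[:,2],98))
a=cv2.resize(F["scene"]["img"][300:400,240:450],None,fx=2.8,fy=2.8,interpolation=2); b=cv2.resize(F["side"]["img"][265:375,200:380],None,fx=2.6,fy=2.6,interpolation=2)
w=max(a.shape[1],b.shape[1]);im=np.vstack([cv2.copyMakeBorder(i,0,0,0,w-i.shape[1],0) for i in(a,b)])
print(im.shape);cv2.imwrite("pics/cups.png",im[:600,:,::-1])
E
```

```text
scene pink [ 0.3957 -0.2226  0.0033] top z 0.039678225457929296
scene c1 [ 0.4636 -0.3182  0.0019] top z 0.039794776432937905
scene c2 [ 0.634  -0.413   0.0227] top z 0.061173277369935934
scene plat [ 0.5612 -0.0958  0.0598] top z 0.06165159424710962
scene timer [0.6164 0.0368 0.0368] top z 0.03650966143605804
scene red [0.4022 0.2241 0.1354] top z 0.14020898120146985
scene yel [0.5244 0.1895 0.1382] top z 0.14211662760670968
scene shak [ 0.6252 -0.2847  0.0857] top z 0.08827000998572168
side pink [ 0.3927 -0.2181  0.0052] top z 0.04089433213269283
side c1 [ 0.4584 -0.3067  0.0014] top z 0.04098083656166351
side c2 [ 0.6286 -0.4107  0.0245] top z 0.0642138156005678
side plat [ 0.5604 -0.1086  0.061 ] top z 0.06424691850376632
side timer [0.6197 0.0272 0.0361] top z 0.04066455134854954
side red [0.4129 0.2124 0.1213] top z 0.14025191318757163
side yel [0.5331 0.1775 0.1295] top z 0.14147387908199882
side shak [ 0.6282 -0.2977  0.0881] top z 0.08913586578582267
(566, 588, 3)
```

View pics/cups.png

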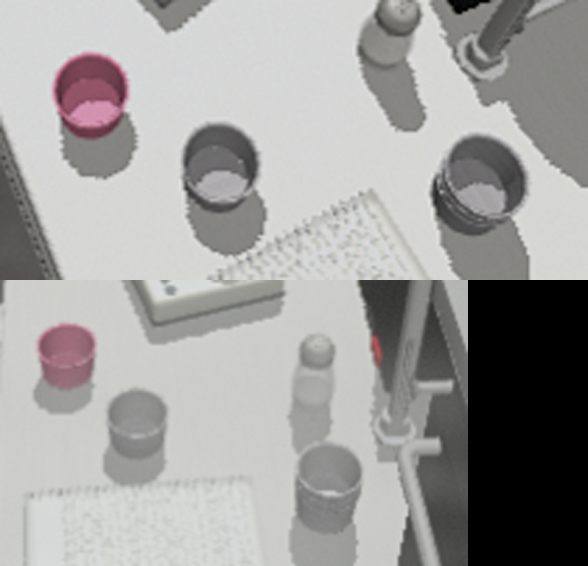

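The crop shows the middle grey cup (scene 318,360) with a plain wall, 40 mm high by depth. The right grey one (411,365) is ribbed and about 61 mm high, so it's a decoy. The target is c1. Next: cup rim, platter and bottle axis from both views.

```bash
cat >> h.py <<'E'
def circ(P):
    """algebraic circle fit with trimming -> cx,cy,r,n"""
    for _ in range(5):
        A=np.c_[2*P[:,:2],np.ones(len(P))];x=np.linalg.lstsq(A,(P[:,:2]**2).sum(1),rcond=None)[0]
        r=np.sqrt(x[2]+x[0]**2+x[1]**2);e=abs(np.hypot(P[:,0]-x[0],P[:,1]-x[1])-r);P=P[e<max(.002,2*e.std())]
    return np.r_[x[:2],r,len(P)]
E
cat > m.py <<'E'
from h import *
np.set_printoptions(precision=4,suppress=True)
s,F=pickle.load(open("f0.pkl","rb"))
for n in("scene","side"):
    f=F[n];P=cloud(f);I=f["img"];hsv=cv2.cvtColor(I,cv2.COLOR_RGB2HSV)
    near=lambda c,r:np.hypot(P[...,0]-c[0],P[...,1]-c[1])<r
    print(n,"table z",np.nanmedian(P[near((.5,-.22),.03)][:,2]))
    m=near((.465,-.31),.055)&(P[...,2]>.033)&(P[...,2]<.05); print(" rim",circ(P[m]),np.median(P[m][:,2]))
    m=near((.561,-.10),.06)&(P[...,2]>.055)&(P[...,2]<.07)
    c=cv2.findContours(m.astype(np.uint8),0,1)[0];c=max(c,key=len)[:,0]
    z=np.median(P[m][:,2]);e=onplane(f,c,.06); print(" platter",circ(e),z, "ell",cv2.fitEllipse(c))
    for k,c0,h0,h1 in(("yel",(.53,.2),14,34),("red",(.41,.22),0,10)):
        m=(hsv[...,0]>=h0)&(hsv[...,0]<=h1)&(hsv[...,1]>100)&near(c0,.16)&(P[...,2]>.03)
        nl,L,st,_=cv2.connectedComponentsWithStats(m.astype(np.uint8));
        if nl<2: print(k,"none");continue
        j=1+st[1:,4].argmax();Q=P[L==j];print(" ",k,st[j],"mean",Q.mean(0),"min",Q.min(0),"max",Q.max(0))
        np.save(f"{k}_{n}.npy",Q)
E
python3 m.py
python3 - <<'E'
import pickle,cv2,numpy as np
s,F=pickle.load(open("f0.pkl","rb"))
a=cv2.resize(F["scene"]["img"][135:235,180:285],None,fx=3.8,fy=3.8,interpolation=2); b=cv2.resize(F["side"]["img"][150:250,205:310],None,fx=3.8,fy=3.8,interpolation=2)
cv2.imwrite("pics/rack.png",np.hstack([a,b])[...,::-1])
E
```

```text
scene table z -0.0015300773997437567
 rim [  0.4574  -0.3227   0.0286 160.    ] 0.03789081801820565
 platter [ 0.5592 -0.0989  0.0399 84.    ] 0.058839100504652686 ell ((312.9047546386719, 253.55409240722656), (27.213726043701172, 32.35419464111328), 99.34783935546875)
  yel [248 157  17  17 237] mean [0.5236 0.1818 0.1267] min [0.5018 0.1493 0.0431] max [0.5581 0.2297 0.1492]
  red [199 156  20  23 365] mean [0.4038 0.2295 0.1221] min [0.3769 0.1849 0.0343] max [0.4428 0.3034 0.146 ]
side table z -1.523606420023027e-05
 rim [  0.4588  -0.3234   0.0279 102.    ] 0.038135314961567635
 platter [ 0.5593 -0.099   0.0402 68.    ] 0.06075630132489529 ell ((285.27166748046875, 248.2211151123047), (19.128252029418945, 28.433835983276367), 92.56352996826172)
yel none
  red [224 163   9   6  31] mean [0.3998 0.2242 0.1373] min [0.3874 0.1896 0.1301] max [0.4134 0.2319 0.1473]
```

View pics/rack.png

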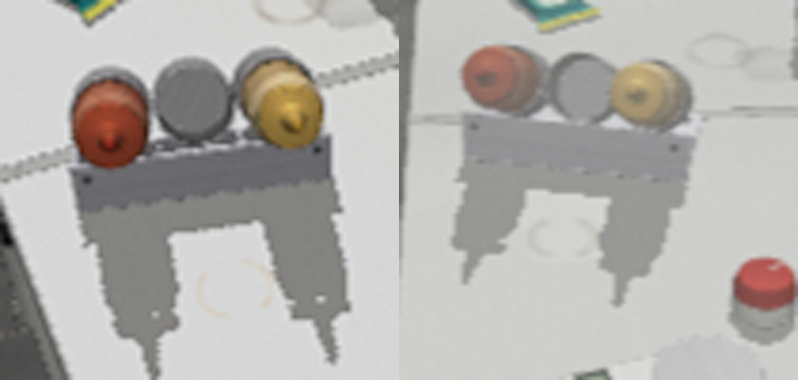

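Measured: cup at (0.458,-0.323) with rim z≈0.04, platter at (0.559,-0.099) with z≈0.06. Both match the given sizes. The rack crop shows mustard as the right sleeve, with its nozzle pointing toward -y and up. I'll move toward the cup, taking a wrist picture of the rack on the way.

>>> {"method": "apply_moves", "body": {
  "moves": [-0.15,-0.1,-0.05,0,0,-0.35,-0.24,-0.1,0,0,-0.55,-0.38,-0.15,0,0,-0.7,-0.48,-0.2,0,0,-0.76,-0.52,-0.25,0,0,-0.76,-0.52,-0.25,0,0]
}}

```text
clock: 0.65
tool_pos: [0.3602, 0.4048, 0.2905]
eef_rot: [[-0.905, 0.425, 0.005], [0.425, 0.905, -0.002], [-0.005, -0.0, -1.0]]
wrist_force: [-0.2, 0.1, -1.0]
gripper_width: 1.003
finger_force: 0.0
```

Run:
```python
from h import *
np.set_printoptions(precision=4,suppress=True)
s,F=pickle.load(open("f0.pkl","rb"))
P=cloud(F["scene"])
# tip by two views
X,g=twoview([v if i==0 else v[0] for i,v in enumerate(rays(F["scene"],(256.3,166.6)))],[v if i==0 else v[0] for i,v in enumerate(rays(F["side"],(268.4,174.2)))]);print("tip y",X,g)
X,g=twoview([v if i==0 else v[0] for i,v in enumerate(rays(F["scene"],(208.7,172.4)))],[v if i==0 else v[0] for i,v in enumerate(rays(F["side"],(228.1,170.8)))]);print("tip r",X,g)
# worktop extents: z~0 range of x for several y
for y in(-.3,-.2,-.1,0,.05,.1,.2):
    m=(abs(P[...,1]-y)<.008)&(abs(P[...,2])<.008);print(y,np.nanmin(P[m][:,0]),np.nanmax(P[m][:,0]))
from rig import r;s=r.get_state();print(s["q"],s["tool_pos"],s["clock"],s["eef_rot"])
```

```text
tip y [0.5259 0.1805 0.1244] [np.float64(0.003181987103808578), np.float64(0.003181987103808686)]
tip r [0.3992 0.211  0.1222] [np.float64(0.0015052929963156841), np.float64(0.0015052929963156824)]
-0.3 0.32011268733210324 1.0675056225781847
-0.2 0.32016378663663914 0.7110553814816675
-0.1 -0.148669202129748 0.7124950484123596
0 -0.14817161409167512 0.7127552486914173
0.05 -0.1478007389097924 0.7125538849833422
0.1 -0.1478635682582936 0.7118742663698725
0.2 0.32050391569137177 0.7106317599734544
[-0.7932  0.5166 -0.2208  1.7515  0.1466  0.8888  0.0529] [0.3602 0.4048 0.2905] 0.65 [[-0.9051  0.4252  0.0047]
 [ 0.4252  0.9051 -0.0024]
 [-0.0052 -0.0002 -1.    ]]
```

>>> {"method": "apply_moves", "body": {
  "moves": [-0.2,-0.14,0,0,0,-0.4,-0.28,0,0,0,-0.6,-0.42,0,0,0,-0.78,-0.57,0,0,0,-0.88,-0.65,0,0,0,-0.92,-0.67,0,0,0]
}}

```text
clock: 1.15
tool_pos: [0.4684, 0.2067, 0.2883]
eef_rot: [[-0.907, 0.421, 0.0], [0.421, 0.907, -0.004], [-0.002, -0.003, -1.0]]
wrist_force: [-0.5, -0.5, -1.1]
gripper_width: 0.998
finger_force: 0.0
```

Run:
```python
from h import *
from rig import r
np.set_printoptions(precision=4,suppress=True)
s=r.get_state();f=r.grab_frame("wrist");pickle.dump((s,f),open("w1.pkl","wb"))
cv2.imwrite("pics/w1.png",f["img"][...,::-1]);print(s["tool_pos"],s["q"])
```

```text
[0.4684 0.2067 0.2883] [-0.3592  0.4796 -0.2281  1.8354  0.1442  0.8442  0.4771]
```

View pics/w1.png

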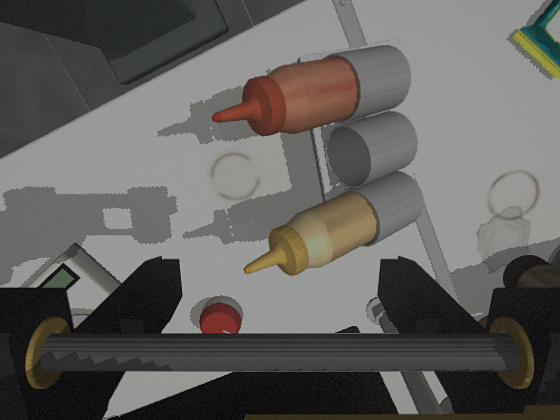

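The wrist picture shows the mustard lying nozzle to the left: tip (247,269), cap base about (290,250), body entering its sleeve at (372,222). The red bottle is parallel above it, and the timer is at (220,320). I'll fit the axis while the arm moves on to the cup.

>>> {"method": "apply_moves", "body": {
  "moves": [-0.1,-0.13,0,0,0,-0.2,-0.26,0,0,0,-0.32,-0.41,0.03,0,0,-0.44,-0.56,0.06,0,0,-0.56,-0.71,0.08,0,0,-0.67,-0.85,0.1,0,0,-0.7,-1,0.13,0,0]
}}

```text
clock: 1.78
tool_pos: [0.5136, -0.0294, 0.2625]
eef_rot: [[-0.909, 0.417, 0.004], [0.417, 0.909, 0.0], [-0.003, 0.002, -1.0]]
wrist_force: [1.0, 0.5, 0.2]
gripper_width: 1.001
finger_force: 0.0
```

```bash
cat > fit.py <<'E'
from h import *
from scipy.optimize import least_squares
np.set_printoptions(precision=4,suppress=True)
s,f=pickle.load(open("w1.pkl","rb"));P=cloud(f,s)
# body quads (pixels) mustard, red
for k,poly,rad,tip,L in(("mus",[(303,235),(360,198),(378,233),(318,266)],.028,(247,269),.197),("red",[(290,70),(352,60),(356,114),(294,126)],.0285,(215,117),.19)):
    m=np.zeros(P.shape[:2],np.uint8);cv2.fillPoly(m,[np.int32(poly)],1);Q=P[(m>0)&np.isfinite(P[...,2])];Q=Q[Q[:,2]>.04]
    def ax(p): return np.r_[p[0],0,p[1]]*[1,0,1]+[0,.24,0],np.r_[np.cos(p[3])*np.cos(p[2]),np.cos(p[3])*np.sin(p[2]),np.sin(p[3])]
    def res(p):
        a,d=ax(p);return np.linalg.norm(np.cross(Q-a,d),axis=1)-rad
    q=least_squares(res,[Q[:,0].mean(),Q[:,2].mean()-.02,-1.8,.6],loss="soft_l1",f_scale=.001)
    a,d=ax(q.x);print(k,len(Q),"yaw,slope deg",np.rad2deg(q.x[2:]),"rms",np.sqrt((res(q.x)**2).mean()))
    c,dr=rays(f,[tip],s);dr=dr[0]
    t=np.linalg.lstsq(np.c_[d,-dr],c-a,rcond=None)[0];T=a+d*t[0];B=T-d*L
    print("  tip on axis",T,"gap",np.linalg.norm(T-c-dr*t[1]),"base",B,"dir",d," p130",B+.13*d,"p110",B+.11*d)
    c0,d0=rays(f,[tip],s);S,F=pickle.load(open("f0.pkl","rb"));sp={"mus":(256.3,166.6),"red":(208.7,172.4)}[k]
    c1,d1=rays(F["scene"],sp);print("  2view tip",twoview((c0,d0[0]),(c1,d1[0])))
E
python3 fit.py; python3 -c "
from rig import r;s=r.get_state();print(s['q'],s['tool_pos'])"
```

```text
mus 2588 yaw,slope deg [-101.7404   31.9938] rms 0.0011428118249571918
  tip on axis [0.5194 0.1513 0.1426] gap 7.539584622563822e-05 base [0.5534 0.3149 0.0382] dir [-0.1726 -0.8304  0.5298]  p130 [0.5309 0.2069 0.1071] p110 [0.5344 0.2236 0.0965]
  2view tip (array([0.5152, 0.1535, 0.1494]), [np.float64(0.00122383176205854), np.float64(0.0012238317620585119)])
red 3560 yaw,slope deg [-103.146    33.4769] rms 0.0010010661892140534
  tip on axis [0.392  0.1867 0.1424] gap 0.0002295453287192917 base [0.4281 0.3411 0.0375] dir [-0.1897 -0.8122  0.5516]  p130 [0.4034 0.2355 0.1093] p110 [0.4072 0.2517 0.0982]
  2view tip (array([0.393 , 0.1869, 0.1445]), [np.float64(0.0006876097226564553), np.float64(0.0006876097226564193)])
[ 0.11438626  0.51403995 -0.22778032  1.86833084  0.15957866  0.77291208
  0.94188874] [ 0.51356234 -0.02943469  0.26252634]
```

>>> {"method": "apply_moves", "body": {
  "moves": [-0.03,-0.13,0.03,0,0,-0.07,-0.3,0.08,0,0,-0.12,-0.48,0.15,0,0,-0.16,-0.65,0.22,0,0,-0.2,-0.82,0.3,0,0,-0.25,-1,0.35,0,0]
}}

```text
clock: 2.28
tool_pos: [0.4726, -0.2301, 0.1912]
eef_rot: [[-0.91, 0.414, -0.001], [0.414, 0.91, 0.002], [0.002, 0.001, -1.0]]
wrist_force: [0.8, -0.6, -0.2]
gripper_width: 1.002
finger_force: 0.0
```

>>> {"method": "apply_moves", "body": {
  "moves": [-0.04,-0.18,0.08,0,0,-0.08,-0.33,0.12,0,0,-0.1,-0.4,0.15,0,0,-0.11,-0.45,0.15,0,0,-0.11,-0.45,0.15,0,0]
}}

```text
clock: 2.7
tool_pos: [0.4555, -0.3223, 0.1624]
eef_rot: [[-0.909, 0.417, -0.0], [0.417, 0.909, 0.0], [0.0, 0.0, -1.0]]
wrist_force: [-0.4, 0.1, 0.5]
gripper_width: 0.994
finger_force: 0.0
```

```bash
cat > cupw.py <<'E'
from h import *
from rig import r
import sys
np.set_printoptions(precision=4,suppress=True)
s=r.get_state();f=r.grab_frame("wrist");P=cloud(f,s);c=[float(v) for v in sys.argv[1:4]]
m=(np.hypot(P[...,0]-c[0],P[...,1]-c[1])<.055)&(abs(P[...,2]-c[2])<.006);Q=P[m]
c=circ(Q);print("tcp",s["tool_pos"],"q",s["q"],"circle",c,"z",np.median(Q[:,2]))
R=s["eef_rot"];d=np.r_[c[:2]-s["tool_pos"][:2],0];print("tool shift units",R.T@d/.2)
cv2.imwrite("pics/cup_%.2f.png"%s["clock"],f["img"][...,::-1])
E
python3 cupw.py .458 -.323 .038
```

```text
tcp [ 0.4555 -0.3223  0.1624] q [ 0.6685  0.7112 -0.2268  1.8423  0.2565  0.6166  1.4248] circle [   0.4578   -0.322     0.0282 1230.    ] z 0.03889985624236239
tool shift units [-0.0096  0.0061 -0.    ]
```

>>> {"method": "apply_moves", "body": {
  "moves": [-0.01,0.005,0.12,0,0,-0.01,0.005,0.3,0,0,-0.01,0.005,0.48,0,0,-0.01,0.005,0.62,0,0,-0.01,0.005,0.71,0,0,-0.01,0.005,0.75,0,0,-0.01,0.005,0.75,0,0,-0.01,0.005,0.75,0,0.6,-0.01,0.005,0.75,0,0.6,-0.01,0.005,0.75,0,0.6,-0.01,0.005,0.75,0,0.6,-0.01,0.005,0.75,0,0.6],
  "grip_force": 15
}}

```text
clock: 3.75
tool_pos: [0.4583, -0.3218, 0.0137]
eef_rot: [[-0.909, 0.416, 0.002], [0.416, 0.909, -0.001], [-0.002, -0.0, -1.0]]
wrist_force: [-1.2, 0.1, 6.3]
gripper_width: 0.655
finger_force: 14.3
```

>>> {"method": "apply_moves", "body": {
  "moves": [0,0,0,0,0.6,0,0,0,0,0.6,0,0,-0.1,0,0.6,0,0,-0.25,0,0.6,0,0,-0.4,0,0.6,0,0,-0.55,0,0.6,0,0,-0.65,0,0.6,0,0,-0.7,0,0.6]
}}

```text
clock: 4.42
tool_pos: [0.4588, -0.3221, 0.1555]
eef_rot: [[-0.909, 0.416, 0.004], [0.416, 0.909, -0.002], [-0.004, -0.0, -1.0]]
wrist_force: [0.3, -0.7, -1.4]
gripper_width: 0.655
finger_force: 14.7
```

Run:
```python
from h import *
from rig import r
np.set_printoptions(precision=4,suppress=True)
s=r.get_state();R=s["eef_rot"]
# where is the cup in the grip: scene camera circle of rim
z=s["tool_pos"][2]+.028
for n in("scene","side"):
    f=r.grab_frame(n);P=cloud(f)
    m=(np.hypot(P[...,0]-s["tool_pos"][0],P[...,1]-s["tool_pos"][1])<.045)&(abs(P[...,2]-z)<.03);print(n,m.sum(),np.nanmedian(P[m],0) if m.any() else "")
    u=cv2.projectPoints(s["tool_pos"],cv2.Rodrigues(f["R"])[0],f["t"],f["K"],f["dist"])[0].ravel().astype(int);print(u)
    cv2.imwrite(f"pics/grip_{n}.png",cv2.resize(f["img"][max(0,u[1]-60):u[1]+60,max(0,u[0]-70):u[0]+70],None,fx=4,fy=4)[...,::-1])
d=np.r_[.559,-.099,.16]-s["tool_pos"];print(s["tool_pos"],s["gripper_width"]*.088,R.T@d/.2)
```

```text
scene 48 [ 0.4391 -0.3036  0.1786]
[324 335]
side 224 [ 0.4752 -0.3418  0.1709]
[252 281]
[ 0.4588 -0.3221  0.1555] 0.05762459304594375 [ 0.0085  1.2231 -0.023 ]
```

View pics/grip_side.png

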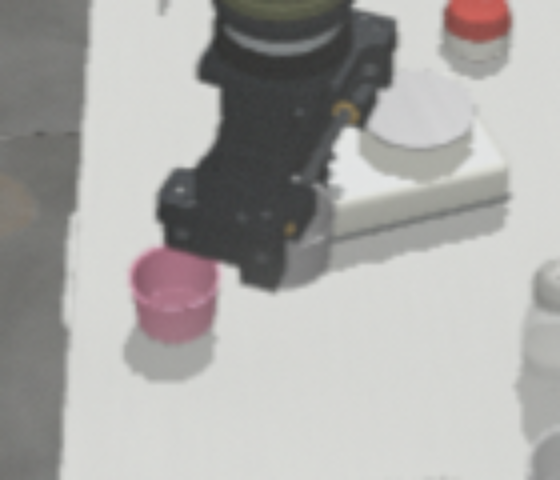

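The side crop shows the cup upright in the fingers (about 300,245), clear of the pink one. Now I'll carry it over the platter.

>>> {"method": "apply_moves", "body": {
  "moves": [0,0.1,0,0,0.6,0,0.22,0,0,0.6,0,0.36,0,0,0.6,0,0.5,0,0,0.6,0,0.65,0,0,0.6,0.005,0.8,0,0,0.6,0.005,0.9,0,0,0.6,0.005,0.97,0,0,0.6,0.005,1,0,0,0.6,0.005,1,0,0,0.6]
}}

```text
clock: 5.35
tool_pos: [0.5398, -0.1372, 0.1513]
eef_rot: [[-0.911, 0.413, -0.002], [0.413, 0.911, 0.001], [0.002, 0.0, -1.0]]
wrist_force: [-0.6, 0.4, 0.1]
gripper_width: 0.658
finger_force: 14.7
```

Run:
```python
from rig import r
import numpy as np
s=r.get_state();print(s["tool_pos"],s["eef_rot"].T@(np.r_[.559,-.099,.0745]-s["tool_pos"])/.2)
```

```text
[ 0.53984796 -0.13720905  0.15126098] [-0.00922127  0.21341152  0.38385543]
```

>>> {"method": "apply_moves", "body": {
  "moves": [0,0.08,0,0,0.6,0,0.17,0.05,0,0.6,-0.005,0.215,0.12,0,0.6,-0.005,0.215,0.2,0,0.6,-0.005,0.215,0.27,0,0.6,-0.005,0.215,0.32,0,0.6,-0.005,0.215,0.33,0,0.6,-0.005,0.215,0.33,0,0.6]
}}

```text
clock: 6.02
tool_pos: [0.5578, -0.1013, 0.0855]
eef_rot: [[-0.909, 0.417, -0.003], [0.417, 0.909, -0.0], [0.002, -0.001, -1.0]]
wrist_force: [1.1, -0.2, -0.3]
gripper_width: 0.655
finger_force: 14.7
```

Run:
```python
from rig import r
import numpy as np
s=r.get_state();print(s["tool_pos"],s["wrist_force"],s["eef_rot"].T@(np.r_[.559,-.099,.0745]-s["tool_pos"])/.2)
```

```text
[ 0.55776018 -0.10131902  0.08548102] [ 1.12018418 -0.20684337 -0.29569084] [-0.00092513  0.01319818  0.05488534]
```

>>> {"method": "apply_moves", "body": {
  "moves": [0,0.01,0.02,0,0.6,0,0.01,0.04,0,0.6,0,0.01,0.055,0,0.6,0,0.01,0.058,0,0.6,0,0.01,0.058,0,0.6]
}}

```text
clock: 6.43
tool_pos: [0.5596, -0.0986, 0.0751]
eef_rot: [[-0.909, 0.416, -0.0], [0.416, 0.909, 0.0], [0.0, -0.0, -1.0]]
wrist_force: [-0.1, 0.5, -1.3]
gripper_width: 0.657
finger_force: 14.7
```

>>> {"method": "apply_moves", "body": {
  "moves": [0,0,0.008,0,0.6,0,0,0.008,0,0.6,0,0,0.008,0,0.25,0,0,0.008,0,0,0,0,0.008,0,0,0,0,0.008,0,0,0,0,0.008,0,0,0,0,-0.1,0,0,0,0,-0.3,0,0,0,0,-0.5,0,0,0,0,-0.65,0,0,0,0,-0.7,0,0]
}}

```text
clock: 7.43
tool_pos: [0.5621, -0.0988, 0.2198]
eef_rot: [[-0.909, 0.416, 0.008], [0.416, 0.909, -0.001], [-0.008, 0.003, -1.0]]
wrist_force: [1.0, -0.0, 0.1]
gripper_width: 1.0
finger_force: 0.0
```

```bash
python3 cupw.py .559 -.099 .099
python3 - <<'E'
from h import *
from rig import r
for n in("scene","side"):
    f=r.grab_frame(n);P=cloud(f)
    m=(np.hypot(P[...,0]-.559,P[...,1]+.099)<.045)&(abs(P[...,2]-.098)<.006);print(n,circ(P[m]),np.median(P[m][:,2]))
E
```

```text
tcp [ 0.5621 -0.0988  0.2198] q [ 0.2112  0.6384 -0.1975  1.7614  0.1727  0.7505  1.0676] circle [   0.5599   -0.0982    0.0283 1240.    ] z 0.09896283688804808
tool shift units [ 0.0114 -0.0021 -0.0001]
scene [ 5.59003743e-01 -9.91794004e-02  2.81741989e-02  1.25000000e+02] 0.09737785795055193
side [ 5.59139007e-01 -9.99144633e-02  2.86514533e-02  9.00000000e+01] 0.09768882075012697
```

The cup stands at (0.5595,-0.099), centred within about 1 mm, rim at 0.099. Now the mustard: turn the tool so its x axis runs along the bottle (yaw 78.3°).

>>> {"method": "apply_moves", "body": {
  "moves": [0.05,0.08,0,0.055,0,0.12,0.2,0,0.11,0,0.2,0.34,0,0.165,0,0.28,0.48,0,0.22,0,0.36,0.62,0,0.275,0,0.44,0.76,0,0.33,0,0.5,0.86,0.05,0.385,0,0.53,0.91,0.08,0.44,0,0.54,0.93,0.1,0.495,0,0.54,0.93,0.1,0.55,0,0.54,0.93,0.1,0.6,0,0.54,0.93,0.1,0.64,0]
}}

```text
clock: 8.58
tool_pos: [0.5371, 0.1151, 0.1925]
eef_rot: [[0.202, 0.979, -0.005], [0.979, -0.202, -0.003], [-0.003, -0.004, -1.0]]
wrist_force: [0.5, 0.4, -0.3]
gripper_width: 1.002
finger_force: 0.0
```

```bash
cat > to.py <<'E'
from rig import r
import numpy as np,sys
np.set_printoptions(precision=4,suppress=True)
s=r.get_state();R=s["eef_rot"];p=np.array([float(v) for v in sys.argv[1:4]])
print(s["clock"],s["tool_pos"],"q",s["q"],"yaw",np.rad2deg(np.arctan2(R[1,0],R[0,0])),"units",R.T@(p-s["tool_pos"])/.2)
E
python3 to.py .532 .211 .18
```

```text
8.5833 [0.5371 0.1151 0.1925] q [-0.435   0.6672  0.2331  1.853  -0.2352  0.6533 -0.2649] yaw 78.36700559316407 units [ 0.4645 -0.1213  0.0613]
```

```bash
cat > fit2.py <<'E'
from h import *
from rig import r
from scipy.optimize import least_squares
np.set_printoptions(precision=4,suppress=True)
s=r.get_state();f=r.grab_frame("wrist");P=cloud(f,s);pickle.dump((s,f),open("w2.pkl","wb"))
a0=np.r_[.5194,.1513,.1426];d0=np.r_[-.1726,-.8304,.5298]
hsv=cv2.cvtColor(f["img"],cv2.COLOR_RGB2HSV)
Q0=P.reshape(-1,3);t=(Q0-a0)@d0;ra=np.linalg.norm(np.cross(Q0-a0,d0),axis=1)
Q=Q0[(t>-.125)&(t<-.057)&(ra<.034)&(ra>.02)]
def ax(p): return np.r_[p[0],.24,p[1]],np.r_[np.cos(p[3])*np.cos(p[2]),np.cos(p[3])*np.sin(p[2]),np.sin(p[3])]
def res(p):
    a,d=ax(p);return np.linalg.norm(np.cross(Q-a,d),axis=1)-.028
q=least_squares(res,[.537,.086,-1.776,.56],loss="soft_l1",f_scale=.001);a,d=ax(q.x)
print(len(Q),"yaw slope",np.rad2deg(q.x[2:]),a,d,"rms",res(q.x).std())
n=Q0[(np.linalg.norm(np.cross(Q0-a,d),axis=1)<.012)&(t>-.045)&(t<.02)];print("nozzle pts",len(n),"max along",np.percentile((n-a)@d,99) if len(n) else "")
if len(n): T=a+d*np.percentile((n-a)@d,99);print("tip",T,"p125",T-.072*d,"base",T-.197*d)
cv2.imwrite("pics/w2.png",f["img"][...,::-1])
E
python3 fit2.py
```

```text
6529 yaw slope [-102.4362   29.7266] [0.5378 0.24   0.0875] [-0.187  -0.848   0.4959] rms 0.0008974088012482789
nozzle pts 1393 max along 0.10970858300730461
tip [0.5173 0.147  0.1419] p125 [0.5307 0.208  0.1062] base [0.5541 0.314  0.0442]
```

View pics/w2.png

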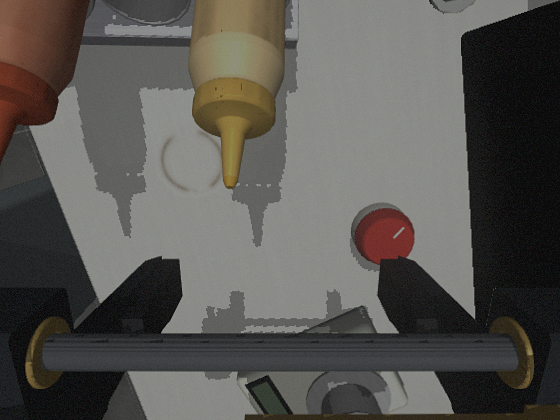

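The wrist picture shows the mustard nozzle tip at (231,185), cap (235,105) and body above it, with the red bottle well to the left and the timer at (384,236). Both fits put the grasp point near (0.531,0.209,0.106).

>>> {"method": "apply_moves", "body": {
  "moves": [0.06,-0.02,0,0,0,0.16,-0.05,0.02,0,0,0.27,-0.08,0.04,0,0,0.37,-0.11,0.06,0,0,0.43,-0.12,0.06,0,0,0.455,-0.12,0.06,0,0,0.455,-0.12,0.06,0,0]
}}

```text
clock: 9.22
tool_pos: [0.533, 0.2107, 0.1826]
eef_rot: [[0.194, 0.981, -0.0], [0.981, -0.194, -0.0], [-0.0, -0.0, -1.0]]
wrist_force: [0.2, -0.7, -0.3]
gripper_width: 0.996
finger_force: 0.0
```

```bash
python3 to.py .531 .209 .088
```

```text
9.2167 [0.533  0.2107 0.1826] q [-0.6003  0.7083  0.2466  1.7955 -0.2589  0.6697 -0.4018] yaw 78.816926569085 units [-0.0104 -0.0081  0.473 ]
```

>>> {"method": "apply_moves", "body": {
  "moves": [-0.01,-0.01,0.1,0,0,-0.01,-0.01,0.22,0,0,-0.01,-0.01,0.33,0,0,-0.01,-0.01,0.42,0,0,-0.01,-0.01,0.47,0,0,-0.01,-0.01,0.47,0,0,-0.01,-0.01,0.47,0,0.2,-0.01,-0.01,0.47,0,0.6,-0.01,-0.01,0.47,0,0.6,-0.01,-0.01,0.47,0,0.6,-0.01,-0.01,0.47,0,0.6,-0.01,-0.01,0.47,0,0.6],
  "grip_force": 30
}}

```text
clock: 10.22
tool_pos: [0.5312, 0.208, 0.0897]
eef_rot: [[0.197, 0.98, 0.001], [0.98, -0.197, 0.0], [0.001, 0.001, -1.0]]
wrist_force: [-0.0, -0.4, 0.7]
gripper_width: 0.625
finger_force: 30.0
```

>>> {"method": "apply_moves", "body": {
  "moves": [-0.04,0,-0.027,0,0.6,-0.1,0,-0.067,0,0.6,-0.16,0,-0.108,0,0.6,-0.22,0,-0.148,0,0.6,-0.28,0,-0.19,0,0.6,-0.34,0,-0.23,0,0.6,-0.4,0,-0.27,0,0.6,-0.46,0,-0.31,0,0.6,-0.5,0,-0.35,0,0.6,-0.52,0,-0.4,0,0.6,-0.52,0,-0.4,0,0.6,-0.52,0,-0.4,0,0.6]
}}

```text
clock: 11.22
tool_pos: [0.5109, 0.1064, 0.1698]
eef_rot: [[0.197, 0.98, 0.002], [0.98, -0.197, 0.001], [0.001, 0.001, -1.0]]
wrist_force: [-0.5, -0.3, -1.8]
gripper_width: 0.627
finger_force: 30.0
```

```bash
cat > axis.py <<'E'
from h import *
from rig import r
np.set_printoptions(precision=4,suppress=True)
s=r.get_state();R=s["eef_rot"];g=s["tool_pos"]-.019*R[:,2];print("grasp pt",g,"w",s["gripper_width"]*88,s["finger_force"],s["clock"])
# yellow points near the grasp plane -> in-plane (tool x, up) principal axis
for n in("side","scene"):
    f=r.grab_frame(n);P=cloud(f);hsv=cv2.cvtColor(f["img"],cv2.COLOR_RGB2HSV)
    m=(hsv[...,0]>=12)&(hsv[...,0]<=36)&(hsv[...,1]>45)&(np.linalg.norm(P-g,axis=2)<.2)
    Q=(P[m]-g)@R;Q=Q[abs(Q[:,1])<.032];u,v=Q[:,0],-Q[:,2]
    if len(Q)<20: print(n,"few",len(Q));continue
    print(n,len(Q),"x,up range",u.min(),u.max(),v.min(),v.max(),"slope",np.rad2deg(np.arctan2(*np.linalg.svd(np.c_[u-u.mean(),v-v.mean()],full_matrices=False)[2][0][::-1])))
f=r.grab_frame("side");u=cv2.projectPoints(g,cv2.Rodrigues(f["R"])[0],f["t"],f["K"],f["dist"])[0].ravel().astype(int)
a=f["img"][max(0,u[1]-75):u[1]+75,max(0,u[0]-60):u[0]+60]
f=r.grab_frame("scene");u=cv2.projectPoints(g,cv2.Rodrigues(f["R"])[0],f["t"],f["K"],f["dist"])[0].ravel().astype(int)
b=f["img"][max(0,u[1]-75):u[1]+75,max(0,u[0]-60):u[0]+60]
h=min(len(a),len(b));cv2.imwrite("pics/ax_%.2f.png"%s["clock"],cv2.resize(np.hstack([a[:h],b[:h]]),None,fx=3.2,fy=3.2)[...,::-1]);print("ax_%.2f"%s["clock"])
E
python3 axis.py
```

```text
grasp pt [0.5108 0.1063 0.1888] w 55.13470435074075 29.98979807132855 11.2167
side 380 x,up range -0.060989570762368286 0.05874598194221837 -0.015638566997231665 0.19670772800388603 slope -88.08952211520786
scene 817 x,up range -0.06000470452927364 0.16900412435807477 -0.10034119264226259 0.19704041859746316 slope -80.32530105813066
ax_11.22
```

```bash
python3 - <<'E'
from h import *
s,F=pickle.load(open("f0.pkl","rb"));P=cloud(F["scene"])
m=(P[...,2]>.025)&(P[...,2]<.045)&(np.hypot(P[...,0]-.547,P[...,1]+.099)<.12)&(P[...,1]<.0);Q=P[m].astype(np.float32)
print("scale",cv2.boxPoints(cv2.minAreaRect(np.ascontiguousarray(Q[:,:2]))))
s,f=pickle.load(open("w1.pkl","rb"));P=cloud(f,s);m=(P[...,2]>.015)&(P[...,2]<.12)&(P[...,0]>.36)&(P[...,0]<.6)&(P[...,1]>.1)&(P[...,1]<.35);Q=P[m];
for x in(.38,.42,.46,.5,.54): q=Q[abs(Q[:,0]-x)<.01];print("rack front",x,np.percentile(q[:,1],1),q[q[:,1]<np.percentile(q[:,1],3)][:,2].mean())
E
python3 to.py .4425 .042 .17
```

```text
scale [[ 0.44894224 -0.07265288]
 [ 0.47943932 -0.17975427]
 [ 0.6234159  -0.13875704]
 [ 0.5929188  -0.03165564]]
rack front 0.38 0.20952335364312544 0.11062243605775592
rack front 0.42 0.2082783762157792 0.11590601749684581
rack front 0.46 0.2504191687813025 0.04207851168949312
rack front 0.5 0.18993789486903234 0.11471318442351246
rack front 0.54 0.23623476882477812 0.11848492717168603
11.4167 [0.5101 0.1068 0.1686] q [-0.4135  0.6708  0.1952  1.9588 -0.2398  0.5347 -0.2494] yaw 78.71643077351895 units [-0.3836 -0.268  -0.0068]
```

View pics/ax_11.22.png

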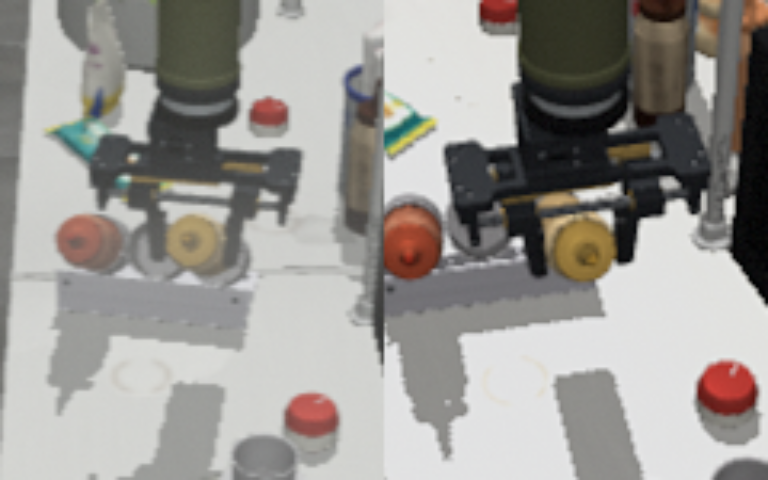

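>>> {"method": "apply_moves", "body": {
  "moves": [-0.07,-0.03,0,0,0.6,-0.16,-0.08,0,0,0.6,-0.25,-0.14,0,0.05,0.6,-0.33,-0.2,0,0.1,0.6,-0.37,-0.24,0,0.15,0.6,-0.38,-0.26,0,0.2,0.6,-0.385,-0.268,0,0.25,0.6,-0.385,-0.268,0,0.3,0.6,-0.385,-0.268,0,0.35,0.6,-0.385,-0.268,0,0.4,0.6,-0.385,-0.268,0,0.45,0.6,-0.385,-0.268,0,0.48,0.6]
}}

```text
clock: 12.42
tool_pos: [0.4426, 0.0416, 0.1687]
eef_rot: [[0.935, 0.355, -0.001], [0.355, -0.935, -0.0], [-0.0, -0.0, -1.0]]
wrist_force: [-0.7, -0.0, -2.4]
gripper_width: 0.624
finger_force: 30.0
```

```bash
python3 to.py .4425 .042 .12; python3 axis.py
```

```text
12.4167 [0.4426 0.0416 0.1687] q [-0.4586  0.635   0.4199  2.1816 -0.6056  0.4388 -0.7609] yaw 20.820250645487473 units [ 0.0003 -0.0021  0.2436]
grasp pt [0.4426 0.0416 0.1877] w 54.92584260573668 29.9876805862732 12.4167
side 694 x,up range -0.0569351063025958 0.11402007612553672 -0.08171828028134456 0.1967868098367176 slope -60.659277509642436
scene 704 x,up range -0.059766765995632666 0.1112237114762877 -0.08190351529474924 0.19686547913469957 slope -73.96663371390052
ax_12.42
```

```bash
ls -t pics | head -1
```

```text
ax_12.42.png
```

>>> {"method": "apply_moves", "body": {
  "moves": [0,0,0.06,0,0.6,0,0,0.15,0,0.6,0,0,0.25,0,0.6,0,0,0.34,0,0.6,0,0,0.4,0,0.6,0,0,0.43,0,0.6,0,0,0.43,0,0.6]
}}

```text
clock: 13.2
tool_pos: [0.4422, 0.041, 0.0821]
eef_rot: [[0.933, 0.36, -0.002], [0.36, -0.933, 0.001], [-0.002, -0.001, -1.0]]
wrist_force: [-0.6, -0.1, -1.7]
gripper_width: 0.629
finger_force: 30.0
```

>>> {"method": "apply_moves", "body": {
  "moves": [0,0,0,0,0.6,0,0,0.03,0,0.6,0,0,0.06,0,0.6,0,0,0.09,0,0.6,0,0,0.12,0,0.6,0,0,0.15,0,0.6,0,0,0.15,0,0.6],
  "grip_force": 8
}}

```text
clock: 13.78
tool_pos: [0.4427, 0.041, 0.052]
eef_rot: [[0.933, 0.359, -0.001], [0.359, -0.933, 0.0], [-0.0, -0.0, -1.0]]
wrist_force: [0.6, 0.3, -0.5]
gripper_width: 0.634
finger_force: 8.0
```

```bash
python3 axis.py
```

```text
grasp pt [0.4427 0.041  0.071 ] w 55.799310061176854 7.996950901106175 13.7833
side 549 x,up range -0.0693480124003822 0.12403032542015993 -0.058093883095127634 0.19198720121735152 slope -22.14633890467697
scene 657 x,up range -0.06785068604892727 0.12554581186780242 -0.0723604712951623 0.19658618031768207 slope -63.76141460508154
ax_13.78
```

The bottle pivots easily in the pads with its butt on the worktop. I'll keep lowering it to lying.

>>> {"method": "apply_moves", "body": {
  "moves": [0,0,0.03,0,0.6,0,0,0.06,0,0.6,0,0,0.09,0,0.6,0,0,0.12,0,0.6,0,0,0.15,0,0.6,0,0,0.18,0,0.6,0,0,0.18,0,0.6]
}}

```text
clock: 14.57
tool_pos: [0.4483, 0.0416, 0.0204]
eef_rot: [[0.934, 0.356, -0.01], [0.356, -0.934, -0.001], [-0.01, -0.003, -1.0]]
wrist_force: [0.7, 0.3, -1.6]
gripper_width: 0.632
finger_force: 8.0
```

```bash
python3 axis.py
```

```text
grasp pt [0.4485 0.0416 0.0394] w 55.63897776880268 7.9993397798534716 14.5667
side 508 x,up range -0.07039040254224378 0.1258259696710572 -0.02507825697561015 0.17103006759678968 slope -1.1401946945147914
scene 852 x,up range -0.07384460106343795 0.13166694887242933 -0.04380426449038754 0.1965665228617006 slope -55.00327364608945
ax_14.57
```

>>> {"method": "apply_moves", "body": {
  "moves": [0,0,0.02,0,0.6,0,0,0.035,0,0.6,0,0,0.035,0,0.6,0,0,0.035,0,0.6]
}}

```text
clock: 15.1
tool_pos: [0.4499, 0.0417, 0.0157]
eef_rot: [[0.933, 0.359, -0.013], [0.359, -0.933, -0.001], [-0.013, -0.004, -1.0]]
wrist_force: [-0.7, 0.8, -1.8]
gripper_width: 0.631
finger_force: 8.0
```

```bash
python3 axis.py; python3 to.py .545 .076 .012
```

```text
grasp pt [0.4501 0.0417 0.0347] w 55.50673432583369 7.998914906856953 15.1
side 508 x,up range -0.07264953392603779 0.12628014065638551 -0.03552191881518991 0.08413176273212679 slope 2.1316801810131127
scene 870 x,up range -0.07291958321308319 0.1388550005548977 -0.03772135068186875 0.19667125733365937 slope -54.58817470401884
ax_15.10
15.3 [0.4499 0.0417 0.0159] q [-0.2198  0.9259  0.0438  2.206  -0.9996  0.0432 -0.3976] yaw 21.030701622336263 units [0.5056 0.0104 0.0131]
```

>>> {"method": "apply_moves", "body": {
  "moves": [0,0,0,0,0.34,0,0,0,0,0.28,0,0,0,0,0.25,0,0,0,0,0.25,0.05,0,0,0,0.25,0.13,0,0,0,0.25,0.22,0,0,0,0.25,0.32,0,0,0,0.25,0.41,0,0,0,0.25,0.47,0,0,0,0.25,0.5,0,0.01,0,0.25,0.5,0,0.01,0,0.25]
}}

```text
clock: 16.3
tool_pos: [0.5439, 0.0784, 0.0121]
eef_rot: [[0.933, 0.36, -0.013], [0.36, -0.933, -0.001], [-0.012, -0.003, -1.0]]
wrist_force: [0.5, 0.3, -0.1]
gripper_width: 0.748
finger_force: 0.0
```

```bash
python3 axis.py;  python3 to.py .545 .078 .012
```

```text
grasp pt [0.5442 0.0784 0.0311] w 65.82432336338272 0.0 16.3
side 754 x,up range -0.1733928815216968 0.015367838080563185 -0.020862118763205147 0.08015693606160243 slope -174.40236192656218
scene 1238 x,up range -0.17463342083140262 0.18138933349445377 -0.035821037376571135 0.19648385584541844 slope -129.15323956148677
ax_16.30
16.5 [0.5418 0.0768 0.0125] q [-0.4365  1.0043  0.3717  1.9325 -0.9133  0.4005 -0.5573] yaw 20.964555567841547 units [0.0171 0.0003 0.0022]
```

View pics/ax_16.30.png

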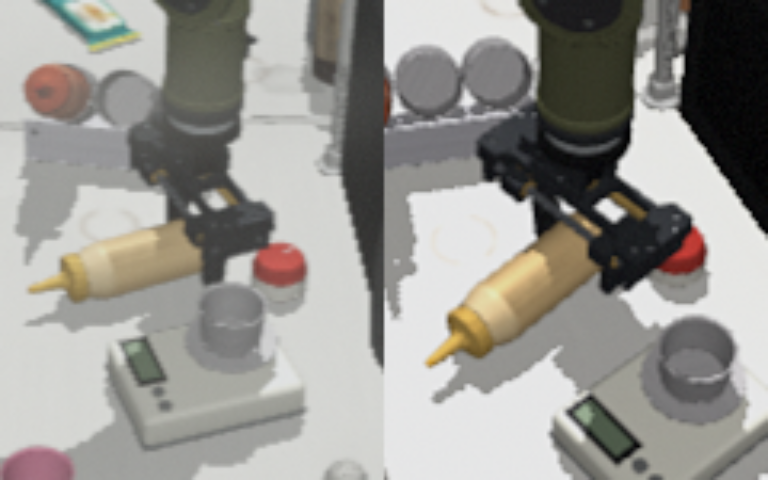

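The picture shows the mustard lying on the worktop, nozzle at the left, with the fingers straddling its butt, clear of the timer and scale. I'll grip lightly near the butt and lift, so the nozzle swings down by gravity.

>>> {"method": "apply_moves", "body": {
  "moves": [0,0,0,0,0.4,0,0,0,0,0.6,0,0,0,0,0.6,0,0,0,0,0.6,0,0,-0.03,0,0.6,0,0,-0.08,0,0.6,0,0,-0.14,0,0.6,0,0,-0.2,0,0.6,0,0,-0.26,0,0.6,0,0,-0.32,0,0.6,0,0,-0.36,0,0.6,0,0,-0.38,0,0.6],
  "grip_force": 8
}}

```text
clock: 17.5
tool_pos: [0.5449, 0.0777, 0.0901]
eef_rot: [[0.933, 0.359, -0.011], [0.359, -0.933, -0.001], [-0.011, -0.003, -1.0]]
wrist_force: [0.0, -0.3, -2.3]
gripper_width: 0.626
finger_force: 8.0
```

```bash
python3 axis.py
```

```text
grasp pt [0.5451 0.0777 0.1091] w 55.12275995776841 8.001077731896657 17.5
side 783 x,up range -0.13511663015567577 0.015429817396147169 -0.11211878866293791 0.18524965161832863 slope -135.60969137842076
scene 1386 x,up range -0.1367931365509904 0.1823241843858061 -0.11453628417091188 0.19677110314562682 slope 68.07446342735675
ax_17.50
```

Pivoting works: the nozzle is already about 39° below level. I'll raise it further.

>>> {"method": "apply_moves", "body": {
  "moves": [0,0,-0.06,0,0.6,0,0,-0.14,0,0.6,0,0,-0.22,0,0.6,0,0,-0.3,0,0.6,0,0,-0.38,0,0.6,0,0,-0.46,0,0.6,0,0,-0.54,0,0.6,0,0,-0.62,0,0.6,0,0,-0.7,0,0.6,0,0,-0.76,0,0.6,0,0,-0.78,0,0.6,0,0,-0.78,0,0.6]
}}

```text
clock: 18.7
tool_pos: [0.5463, 0.0778, 0.2447]
eef_rot: [[0.933, 0.359, -0.013], [0.359, -0.933, -0.001], [-0.012, -0.004, -1.0]]
wrist_force: [0.5, -0.4, -2.5]
gripper_width: 0.63
finger_force: 8.0
```

```bash
python3 axis.py
```

```text
grasp pt [0.5466 0.0778 0.2637] w 55.459703821374994 7.996377934614429 18.7
side 929 x,up range -0.07769816102301859 0.02127553044099874 -0.15931790238095256 0.1966929194496216 slope -97.3985704808539
scene 1720 x,up range -0.07713319585959952 0.1794466242244936 -0.16364058396328565 0.1968496353963777 slope -95.50509377735104
ax_18.70
```

Now about 64° below level. I'll tighten the grip and measure the tip.

>>> {"method": "apply_moves", "body": {
  "moves": [0,0,0,0,0.6,0,0,0,0,0.6,0,0,0,0,0.6,0,0,0,0,0.6],
  "grip_force": 35
}}

```text
clock: 19.23
tool_pos: [0.5461, 0.0778, 0.2443]
eef_rot: [[0.933, 0.359, -0.014], [0.359, -0.933, -0.001], [-0.013, -0.004, -1.0]]
wrist_force: [0.5, 0.4, -2.8]
gripper_width: 0.626
finger_force: 35.0
```

```bash
cat > tip.py <<'E'
from h import *
from rig import r
np.set_printoptions(precision=4,suppress=True)
s=r.get_state();R=s["eef_rot"];g=s["tool_pos"]-.019*R[:,2];px={}
for n in("side","scene"):
    f=r.grab_frame(n);P=cloud(f);hsv=cv2.cvtColor(f["img"],cv2.COLOR_RGB2HSV)
    L=(P-g)@R;m=(hsv[...,0]>=10)&(hsv[...,0]<=36)&(hsv[...,1]>60)&(abs(L[...,1])<.035)&(L[...,2]>.0)&(L[...,2]<.2)&(abs(L[...,0])<.17)
    nl,lab,st,_=cv2.connectedComponentsWithStats(m.astype(np.uint8));m=lab==1+st[1:,4].argmax()
    v,u=np.nonzero(m);d=np.linalg.norm(L[v,u],axis=1);o=d.argsort()[-6:];px[n]=(f,np.c_[u,v][o].mean(0))
    T=P[v[o],u[o]];print(n,st[1:,4].max(),"px",px[n][1],"depth tip",np.median(T,0),"max dist",d.max())
X,gap=twoview(*[(lambda c,d:(c,d[0]))(*rays(f,p)) for f,p in px.values()])
l=(X-g)@R;print("tip",X,gap,"rel tool",l,"dist",np.linalg.norm(l),"angle below",np.rad2deg(np.arctan2(l[2],-l[0])),s["clock"])
print("units to put tip over cup",R.T@(np.r_[.5593,-.099,.13]-X)/.2,"tcp",s["tool_pos"],"q",s["q"],s["qd"].round(3).max())
E
python3 tip.py
```

```text
side 109 px [268.     164.8333] depth tip [0.5154 0.0474 0.2425] max dist 0.04848799844043844
scene 1032 px [259.5 208.5] depth tip [0.4792 0.0487 0.1078] max dist 0.17695573170560475
tip [ 0.4685 -0.0782  0.2973] [np.float64(0.044403016855039876), np.float64(0.044403016855039994)] rel tool [-0.1291  0.1175 -0.0327] dist 0.17762637503537762 angle below -14.198061001853672 19.2333
units to put tip over cup [0.3977 0.2633 0.83  ] tcp [0.5461 0.0778 0.2443] q [-0.6414  0.7022  0.7461  1.7974 -0.5943  0.8969 -0.8247] 0.002
```

```bash
sed -i 's/hsv\[...,1\]>60/hsv[...,1]>42/; s/^    nl,lab.*$/    k=cv2.morphologyEx(m.astype(np.uint8),cv2.MORPH_CLOSE,np.ones((5,5)));nl,lab,st,_=cv2.connectedComponentsWithStats(k);m\&=lab==1+st[1:,4].argmax()/' tip.py; python3 tip.py
```

```text
side 721 px [255.1667 203.    ] depth tip [0.4805 0.0495 0.1109] max dist 0.17426153924414003
scene 1059 px [259.3333 208.5   ] depth tip [0.4792 0.0505 0.1073] max dist 0.1783995031072061
tip [0.4797 0.0487 0.1097] [np.float64(0.0014920478276400759), np.float64(0.0014920478276399828)] rel tool [-0.0707  0.0038  0.1547] dist 0.17009921076504383 angle below 65.42270146671197 19.3333
units to put tip over cup [ 0.1052  0.8319 -0.1059] tcp [0.5462 0.0778 0.2444] q [-0.6415  0.702   0.7462  1.7973 -0.5943  0.8969 -0.8248] 0.002
```

Run:
```python
from h import *
s,F=pickle.load(open("f0.pkl","rb"))
for n in("scene","side"):
    P=cloud(F[n])
    for z0,z1 in((.12,.3),(.3,.45),(.45,.7)):
        for y0,y1 in((-.25,-.1),(-.1,.05),(.05,.2)):
            m=(P[...,2]>z0)&(P[...,2]<z1)&(P[...,1]>y0)&(P[...,1]<y1)&(P[...,0]>.45);m&=~((P[...,1]>.1)&(P[...,0]<.6))
            Q=P[m][:,0];print(n,z0,y0,len(Q),np.percentile(Q,1).round(3) if len(Q) else "",end=" | ")
    print()
```

```text
scene 0.12 -0.25 5279 0.673 | scene 0.12 -0.1 3839 0.701 | scene 0.12 0.05 2904 0.701 | scene 0.3 -0.25 6769 0.714 | scene 0.3 -0.1 7087 0.715 | scene 0.3 0.05 2129 0.714 | scene 0.45 -0.25 4794 0.844 | scene 0.45 -0.1 8276 0.746 | scene 0.45 0.05 1400 0.752 | 
side 0.12 -0.25 2594 0.674 | side 0.12 -0.1 1162 0.701 | side 0.12 0.05 943 0.701 | side 0.3 -0.25 2768 0.715 | side 0.3 -0.1 2313 0.714 | side 0.3 0.05 1280 0.714 | side 0.45 -0.25 8159 0.845 | side 0.45 -0.1 6880 0.749 | side 0.45 0.05 1837 0.755 |
```

The space toward the microwave is tight at this yaw, so I'll turn to about yaw 100° (bottle toward -y) while raising 25 mm.

>>> {"method": "apply_moves", "body": {
  "moves": [0,0,-0.03,-0.03,0.6,0,0,-0.06,-0.08,0.6,0,0,-0.09,-0.135,0.6,0,0,-0.12,-0.19,0.6,0,0,-0.14,-0.245,0.6,0,0,-0.14,-0.3,0.6,0,0,-0.14,-0.355,0.6,0,0,-0.14,-0.41,0.6,0,0,-0.14,-0.465,0.6,0,0,-0.14,-0.52,0.6,0,0,-0.14,-0.575,0.6,0,0,-0.14,-0.62,0.6]
}}

```text
clock: 20.43
tool_pos: [0.5465, 0.0776, 0.2726]
eef_rot: [[-0.1, 0.995, -0.013], [0.995, 0.1, -0.001], [0.0, -0.014, -1.0]]
wrist_force: [1.0, 0.5, -2.4]
gripper_width: 0.62
finger_force: 35.0
```

>>> {"method": "apply_moves", "body": {
  "moves": [0,0,0,-0.02,0.6,0,0,0,-0.04,0.6,0,0,0,-0.04,0.6]
}}

```text
clock: 20.68
tool_pos: [0.5465, 0.0775, 0.2726]
eef_rot: [[-0.178, 0.984, -0.014], [0.984, 0.178, -0.001], [0.001, -0.014, -1.0]]
wrist_force: [0.2, 0.6, -1.7]
gripper_width: 0.625
finger_force: 35.0
```

```bash
python3 tip.py
```

```text
side 833 px [282.1667 203.6667] depth tip [0.5568 0.007  0.1376] max dist 0.17581603501484555
scene 1166 px [294.1667 204.    ] depth tip [0.5556 0.0079 0.1342] max dist 0.1761701756307028
tip [0.5561 0.0074 0.1354] [np.float64(0.0011608000690787113), np.float64(0.0011608000690784812)] rel tool [-0.0709 -0.0011  0.1561] dist 0.17150724196791642 angle below 65.5694622234295 20.6833
units to put tip over cup [-0.5263 -0.0788  0.0272] tcp [0.5465 0.0775 0.2726] q [-0.4362  0.5773  0.3546  1.7513 -0.2512  0.8716  0.2102] 0.013
```

>>> {"method": "apply_moves", "body": {
  "moves": [-0.04,-0.01,0,0,0.6,-0.1,-0.02,0,0,0.6,-0.17,-0.03,0,0,0.6,-0.24,-0.04,0,0,0.6,-0.31,-0.05,0,0,0.6,-0.38,-0.06,0,0,0.6,-0.44,-0.07,0,0,0.6,-0.48,-0.075,0,0,0.6,-0.51,-0.08,0,0,0.6,-0.52,-0.08,0,0,0.6,-0.52,-0.08,0,0,0.6,-0.52,-0.08,0,0,0.6]
}}

```text
clock: 21.78
tool_pos: [0.5493, -0.0266, 0.2725]
eef_rot: [[-0.179, 0.984, -0.014], [0.984, 0.179, -0.001], [0.002, -0.014, -1.0]]
wrist_force: [0.3, 0.4, -2.2]
gripper_width: 0.624
finger_force: 35.0
```

```bash
python3 tip.py; python3 axis.py
```

```text
side 935 px [286.5 227. ] depth tip [ 0.5598 -0.0971  0.1363] max dist 0.1762382909757495
scene 1277 px [315.3333 235.8333] depth tip [ 0.561  -0.0962  0.1302] max dist 0.20741500936178364
tip [ 0.5588 -0.1     0.1354] [np.float64(0.0009591576164950747), np.float64(0.0009591576164950109)] rel tool [-0.0742 -0.0019  0.156 ] dist 0.17273634340267757 angle below 64.56393731059566 21.7833
units to put tip over cup [0.0044 0.0035 0.0271] tcp [ 0.5493 -0.0266  0.2725] q [-0.2427  0.5733  0.3439  1.7568 -0.2406  0.8669  0.3892] -0.0
grasp pt [ 0.5496 -0.0263  0.2915] w 54.663111459248114 34.99535672504862 21.8833
side 1402 x,up range -0.07814242934304878 0.022490784551623958 -0.15945479578581775 0.19697580160750308 slope -97.7996651660865
scene 2026 x,up range -0.07624023250347861 0.03329282683440016 -0.16219522582735355 0.1968460354131991 slope -95.9333931107861
ax_21.88
```

Tip at (0.559,-0.100,0.134), about 1 mm off the cup's centre and about 34 mm above its rim. One last look before handing in.

Run:
```python
from h import *
from rig import r
for n,(x,y) in(("side",(.62,.03)),("scene",(.62,.03))):
    P=cloud(r.grab_frame(n))
    m=(np.hypot(P[...,0]-.559,P[...,1]+.099)<.04)&(abs(P[...,2]-.098)<.005);print(n,"rim",circ(P[m]))
print(r.get_state()["qd"].round(4))
```

```text
side rim [ 5.59243688e-01 -9.96355363e-02  2.84084007e-02  8.90000000e+01]
scene rim [ 5.58824046e-01 -9.89963389e-02  2.84345633e-02  1.07000000e+02]
[ 0.002   0.0007  0.0003 -0.0028  0.001  -0.0021  0.0001]
```

View pics/ax_21.88.png

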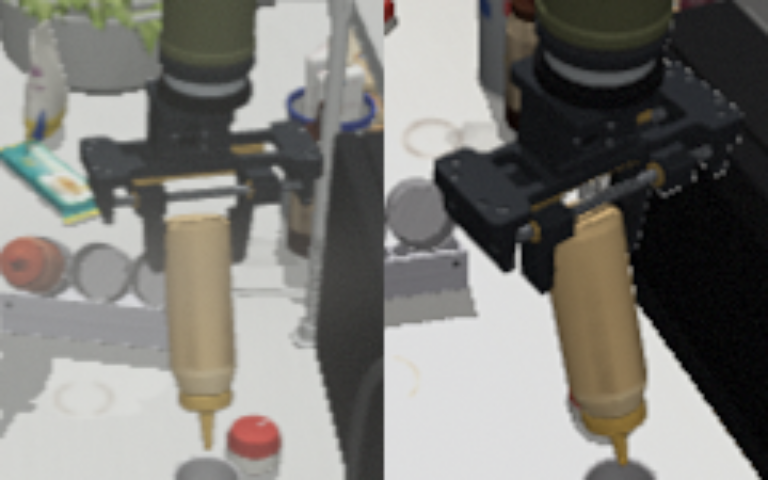

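The picture shows the bottle nozzle down above the cup, touching nothing, with the tip at (208,447) left and (622,462) right. The timer is in its place.

```bash
python3 -c "
from rig import r;print(r.job_done())"
```

```text
the job is handed in; nothing more can be done
None
```

The job is handed in (no verdict came back): by my last measurement the sauce cup stands within about 1 mm of the platter's centre, and the mustard bottle is held still about 65° nozzle-down, its tip about 34 mm above the middle of the cup.

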